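Load the drying cabinet

ROBOT

A 7-joint arm with a two-finger parallel gripper is mounted at the origin on the work surface. World frame = base frame: x ahead of the robot, y to its left, z up, the work surface at z = 0. Lengths are in mm, angles in rad, forces in N, time in s.
With the tool pointing down it reaches from about 400 to 900 mm from the base axis. Payload 5.6 kg.
Tool frame: the origin (TCP) lies midway between the tips of the shut fingers; the grasp point (between the pads) lies 19 mm behind it; x points along the fingers, y is the direction in which the jaws open and shut, and the axes are right-handed (so a half turn about x gives the same grasp; the last joint's range is limited). The gripper opens to 92 mm and grips with 3 to 60 N. Pads are 20 mm wide; open, the fingers measure 128 mm over their backs; the gripper's body (75 mm by 189 mm) begins 69 mm behind the grasp point.
Start: joints at [1.148, 0.468, -0.012, 1.603, 0.006, 1.071, -0.056], TCP at [240.938, -603.704, 214.592] pointing down, gripper open.
Joint ranges: [-2.53, 2.53], [-0.31, 2.02], [-1.57, 1.55], [0.28, 2.44], [-1.29, 4.43], [0.15, 1.84], [-2.92, 2.92]. Speed limits (rad/s): [2.57, 2.57, 3.14, 3.14, 3.14, 3.14, 3.14].

INTERFACE

Orientations are given as a rotation vector (axis times angle).
In Python, from cell import robot, grip, kin, viewer gives the robot as it stands. Calls block until the motion is done:
- robot.movep(position, orientation): joint-space move of the TCP to a pose.
- robot.servo_line(position, feed=150, rotation=None): straight line of the TCP; rotation=None keeps the orientation; feed is the mean speed in mm/s.
- robot.goto_joints(angles): joint-space move.
- grip(opening, newtons=None): opening from 0.0 (shut) to 1.0 (fully open); newtons is the grip in N (None keeps the last); returns when the fingers have stopped.
- robot.hold(seconds).
- kin.ik(position, orientation): joint angles nearest the present ones, or None.
- robot.observe(): the state.
- viewer.read_camera(name): name is "scene" or "top"; returns the picture (480x640x3 uint8, red, green, blue); there is no depth.
- viewer.camera_info(name): a dict with "camera_matrix" (3x3 intrinsics, pixels), "R" (3x3) and "t" (3): a world point X has camera coordinates R X + t. Camera axes: x right, y down, z forward; pixel columns grow to the right and rows downward; lengths in mm; the calibration is good to about 2 mm. A picture is of the moment at which its call begins. camera_info takes no time and is no camera call.
A pose or a line that the arm cannot do raises robot.IKError and nothing moves.
- robot.job_done(): hands the job in, once; it reports no verdict.
Trained networks look in the newest picture that a camera, given by its name, has taken for a name from the list of things; names that differ only in an ending like _2 or _b are one class to them, and where a whole thing is asked for, a point or a joint stands for the part that bears it (a point fixed in the world has none). Each returns a list of dicts, best first, with "confidence" (0 to 1); they miss things now and then, are a little off and sometimes report something else, mostly with a low value. They report only what shows in the picture. A call takes as long as a camera call.
- viewer.silhouettes(name, camera): "mask" (480x640 bool, what is visible of it).
- viewer.pinpoint(name, camera): "at" ([x, y, z] in mm, in the coordinates of the camera as it stood for that picture, good to about 4 mm: a listed point, or the origin of a listed thing).
The state is a dict: "t": time; "joints": joint angles; "joint_velocities": joint speeds; "joint_torque": joint torques, N m; "tcp_pos": TCP position; "tcp_rot": TCP orientation; "contact_force": force on the tool from outside, world axes, zero at the start; "wrist_torque": the same for the moment, N m; "grip_width": opening from 0.0 (shut) to 1.0 (fully open).
Only numpy, scipy, OpenCV 4.12 (cv2) and the standard library are available. Lean on these libraries where they do the work, as an engineer would, in place of code of your own. Each camera call takes 0.05 s, during which the arm holds its last target.

TASK

Swing the drying cabinet's door wide open by its handle and set the round mould upright, gently, on the middle of the clay slab inside, keeping it level all the way because the glass lies loose on it. Then shut the door fully. Leave the square mould, the solder spool and the brush pot where they are.

Things in the scene. Friction and masses are not known exactly. Their poses are not given: they have to be found in the camera images.
- cabinet: Grey steel drying cabinet fixed to the bench, 190 deep (x), 260 wide (y), 265 high. Origin: centre of its underside, at bench level; x points to its closed back, z up; the open front (-x) faces the robot, turned up to 0.3 rad clockwise. Walls 12 thick. Opening 236 wide, from inner floor 30 up to a front rail 251 above the bench. Top: grille of thin bars, seen through, not reached through.
- shelf_spot (a point): Middle of the target area, on top of the terracotta slab (110 x 160 x 8) that lies on the cabinet's inner floor: 38 above the bench, 55 behind the front edge of the side walls, midway between them. Axes as the cabinet's.
- door (a joint): Angle of the cabinet's door, rad: 0 shut (along the cabinet's y), up to 1.9 open; may start ajar. Grey panel 260 wide, 12 thick, from 20 to 265 above the bench, over the whole front; hinged at its -y edge (robot's right), the free edge swings towards the robot, counter-clockwise from above. 0.8 kg; hinge friction 0.15 N m: stays where left; no latch or spring.
- door_handle (a point): Middle of the upright steel bar handle on the door's outer face, 195 above the bench: bar 11 in diameter, from 135 to 255 above the bench, its axis 35 in front of the outer face and 230 from the hinge line along the door; thin stand-offs 47 above and below its middle. Axes turn with the door: x into the door, y from hinge to free edge, z up.
- door_hinge (a point): Point on the vertical hinge line of the door, 142 above the bench, at the plane of the outer face and the door's -y edge. Axes as door_handle's.
- round_mould_center (a point): Centre (half-way up, 23 above its underside) of the round terracotta mould: a plain upright cylinder 54 in diameter, 46 high, with a flat green glass disc with a thin dark cross on its top (3 more). About 0.22 kg. z up along its axis. Stands loose on the bench on the robot's left, in either of two places.
- square_mould_center (a point): Centre of the square terracotta mould, 50 x 50 x 46 high, flat green glass on top. Loose, stands in the other of the two places; to be left alone.
- solder_spool_center (a point): Centre (25 up) of an upright aluminium spool 64 in diameter, 50 high. Loose, to be left alone.
- brush_pot_center (a point): Point on the axis, 47 up, of a white ceramic pot 76 in diameter, 95 high, with brushes standing to 185. Loose, to be left alone.

How it is judged:
By the outcome, as a careful person would: the job done as asked, in the order asked, and still so for the second after the job is handed in, with the robot touching nothing.
It also fails if it takes over 72 s, if anything falls off the work surface, if the arm or the gripper's body presses on something with over 40 N, if the wrist force passes 120 N, or if a joint passes its speed limit or range.

## Working session

There is one attempt and no reset: what is moved stays moved. The work goes in short steps, each a Python script; the robot and the scene stay as the last script left them, time stands still between calls to the robot, and variables do not carry over. Pictures are saved under pics/ and viewed, and the job is handed in when it is done.

```bash
ls; mkdir -p pics; python3 - <<'E'
from cell import robot, grip, kin, viewer
import cv2,numpy as np
s=robot.observe(); print({k:np.round(v,3) for k,v in s.items()})
for c in ["scene","top"]:
    im=viewer.read_camera(c); cv2.imwrite(f"pics/{c}0.png",im[:,:,::-1])
    I=viewer.camera_info(c); R=np.array(I["R"]);t=np.array(I["t"]); print(c,np.round(I["camera_matrix"],1).tolist(),"campos",-R.T@t)
    for n in ["cabinet","shelf_spot","door","door_handle","door_hinge","round_mould_center","square_mould_center","solder_spool_center","brush_pot_center"]:
        try:
            for d in viewer.pinpoint(n,c)[:2]:
                print(n,round(d["confidence"],2),np.round(R.T@(np.array(d["at"])-t),1))
        except Exception as e: print(n,repr(e))
E
```

```text
pics
{'t': np.float64(0.0), 'joints': array([ 1.148,  0.468, -0.012,  1.604,  0.006,  1.071, -0.056]), 'joint_velocities': array([-0.001, -0.001, -0.002, -0.   , -0.   , -0.   ,  0.   ]), 'joint_torque': array([ 1.0000e-03, -5.2058e+01, -1.2000e-02, -2.4375e+01, -5.7000e-02,
        1.8000e-02,  0.0000e+00]), 'tcp_pos': array([ 240.677, -603.166,  213.651]), 'tcp_rot': array([ 2.014,  0.389, -2.015]), 'contact_force': array([0.094, 0.342, 0.543]), 'wrist_torque': array([-0.015, -0.013, -0.019]), 'grip_width': np.float64(0.999)}
scene [[576.8, 0.0, 309.2], [0.0, 576.8, 236.6], [0.0, 0.0, 1.0]] campos [ 773.7984719  -615.81764741 1010.12512674]
cabinet 0.55 [ 719.3 -186.1    1.6]
shelf_spot 0.73 [ 682.1 -173.4   40.4]
door ValueError('it knows: brush_pot_center, cabinet, door_handle, door_hinge, round_mould_center, shelf_spot, solder_spool_center, square_mould_center')
door_handle 0.74 [605.  -49.8 196.3]
door_handle 0.63 [707.5 168.6  26.2]
door_hinge 0.64 [ 585.8 -278.9  144.1]
door_hinge 0.24 [616.3 459.7  44.8]
round_mould_center 0.62 [604.1 128.5  26.5]
square_mould_center 0.55 [577.8 279.4  22.8]
solder_spool_center 0.74 [709.2 167.2  29. ]
brush_pot_center 0.61 [616.7 463.6  47.4]
top [[604.3, 0.0, 333.5], [0.0, 604.3, 241.7], [0.0, 0.0, 1.0]] campos [ 396.34088328   47.89420674 1509.50989436]
cabinet 0.61 [ 723.1 -183.6    3.3]
cabinet 0.18 [603.2 -48.7 198.7]
shelf_spot 0.78 [ 685.1 -171.7   37.7]
door ValueError('it knows: brush_pot_center, cabinet, door_handle, door_hinge, round_mould_center, shelf_spot, solder_spool_center, square_mould_center')
door_hinge 0.67 [ 579.1 -281.1  141.6]
door_hinge 0.51 [ 722.2 -180.6    4. ]
round_mould_center 0.56 [607.7 127.5  22.6]
square_mould_center 0.98 [578.9 279.8  25.7]
solder_spool_center 0.74 [714.  176.1  28.5]
solder_spool_center 0.48 [606.2 128.2  20.7]
brush_pot_center 0.73 [623.9 460.   50. ]
```

View pics/scene0.png

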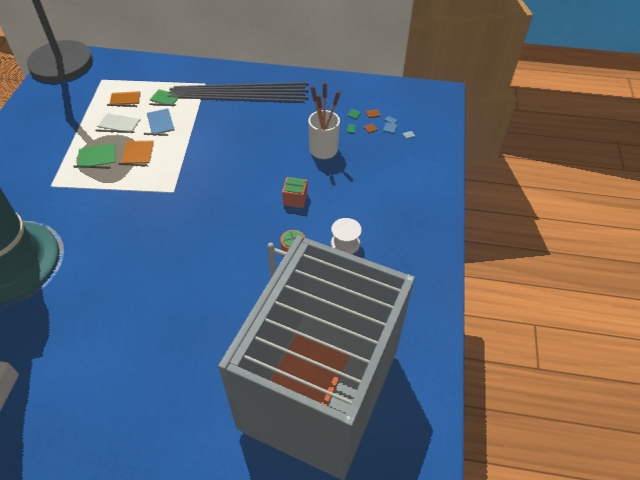

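View pics/top0.png

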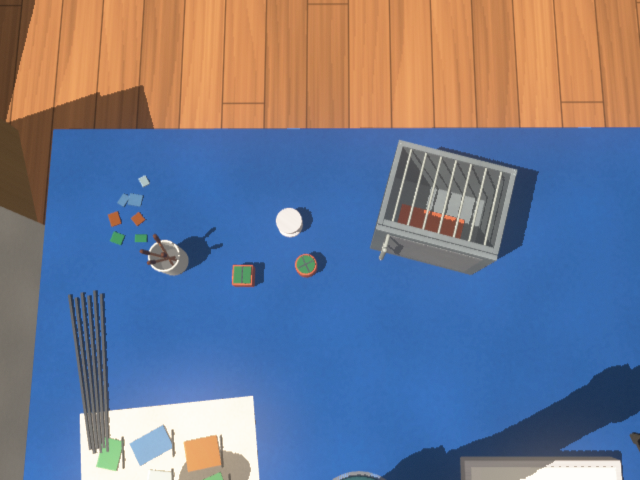

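```bash
cat > h.py <<'E'
from cell import robot, grip, kin, viewer
import cv2,numpy as np
from scipy.spatial.transform import Rotation as Ro
def proj(c,X):
    I=viewer.camera_info(c);p=np.array(I["camera_matrix"])@(np.array(I["R"])@np.atleast_2d(X).T+np.array(I["t"])[:,None])
    return (p[:2]/p[2]).T
def unproj(c,uv,z):
    I=viewer.camera_info(c);R=np.array(I["R"]);t=np.array(I["t"]);o=-R.T@t
    d=R.T@np.linalg.solve(np.array(I["camera_matrix"]),np.array([uv[0],uv[1],1.]))
    return o+d*(z-o[2])/d[2]
E
python3 - <<'E'
from cell import kin,robot
print([a for a in dir(kin) if a[0]!='_'],[a for a in dir(robot) if a[0]!='_'])
import cv2
a=cv2.imread("pics/top0.png");cv2.imwrite("pics/top0c.png",cv2.resize(a[130:290,350:540],None,fx=4,fy=3.7,interpolation=cv2.INTER_CUBIC))
a=cv2.imread("pics/scene0.png");cv2.imwrite("pics/scene0c.png",cv2.resize(a[220:470,210:430],None,fx=2.4,fy=2.4,interpolation=cv2.INTER_CUBIC))
E
```

```text
['ik'] ['IKError', 'goto_joints', 'hold', 'job_done', 'movep', 'observe', 'servo_line']
```

View pics/top0c.png

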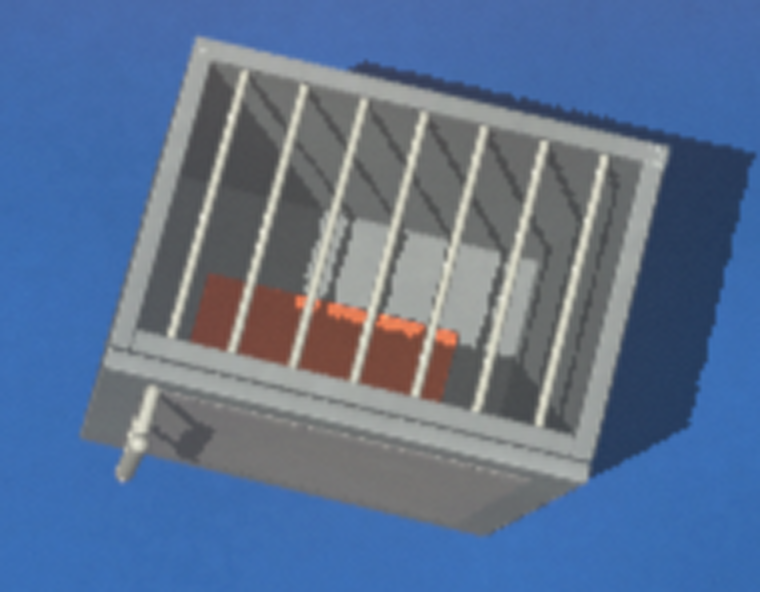

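View pics/scene0c.png

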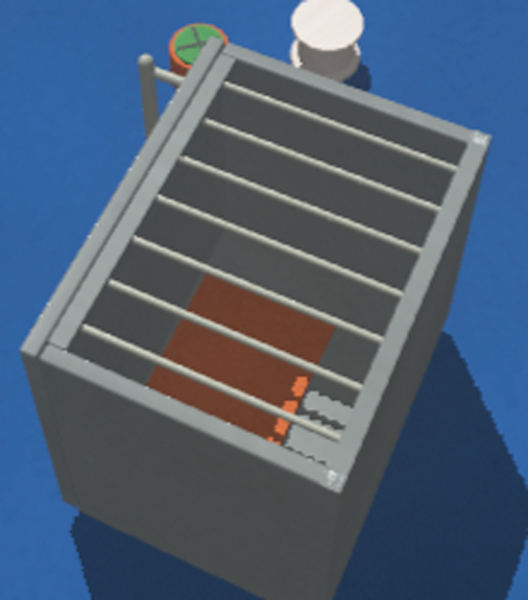

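```bash
python3 - <<'E'
from h import *
T={n:unproj("top",(u/4+350-.4,v/3.7+130-.4),265) for n,(u,v) in dict(BL=(196,38),BR=(669,147),DF=(104,356),DH=(588,482)).items()}
S={n:unproj("scene",(u/2.4+210-.3,v/2.4+220-.3),265) for n,(u,v) in dict(BL=(491,135),BR=(338,493),DF=(215,38),DH=(22,351)).items()}
for n in T: print(n,T[n].round(1),S[n].round(1))
for Q in (T,S):
  f=lambda a,b:(np.linalg.norm(Q[a]-Q[b]).round(1),np.arctan2(*(Q[b]-Q[a])[1::-1]).round(3))
  print("back",f("BR","BL"),"door",f("DH","DF"),"side",f("DH","BR"))
print(proj("scene",[[605,-49,255],[605,-49,135]]),proj("top",[[605,-49,255],[605,-49,135]]))
for i,n in enumerate(["round_mould_center","square_mould_center","solder_spool_center"]):
  for c in ["top","scene"]:
    viewer.read_camera(c)
    for d in viewer.silhouettes(n,c)[:1]:
      m=d["mask"]; ys,xs=np.nonzero(m); print(n,c,round(d["confidence"],2),m.sum(),xs.min(),xs.max(),ys.min(),ys.max(),xs.mean(),ys.mean())
im=viewer.read_camera("top")
hsv=cv2.cvtColor(im,cv2.COLOR_RGB2HSV)
g=(hsv[...,0]>50)&(hsv[...,0]<80)&(hsv[...,1]>90); g[:, :295]=0;g[:,320:]=0;g[:250]=0;g[280:]=0
ys,xs=np.nonzero(g);print(g.sum(),xs.mean(),ys.mean(),unproj("top",(xs.mean(),ys.mean()),49))
E
```

```text
BL [843.9 -83.6 265. ] [844.9 -83.  265. ]
BR [ 777.2 -334.4  265. ] [ 776.  -334.5  265. ]
DF [654.8 -31.5 265. ] [653.  -32.8 265. ]
DH [ 582.  -281.8  265. ] [ 583.6 -281.5  265. ]
back (np.float64(259.6), np.float64(1.311)) door (np.float64(260.6), np.float64(1.288)) side (np.float64(202.2), np.float64(-0.263))
back (np.float64(260.7), np.float64(1.304)) door (np.float64(258.2), np.float64(1.299)) side (np.float64(199.6), np.float64(-0.268))
[[269.19430219 243.10807572]
 [273.17807615 283.53421105]] [[383.92324863 249.95855103]
 [380.02305031 258.53260848]]
round_mould_center top 0.87 442 295 318 253 276 306.3031674208145 265.16968325791856
round_mould_center scene 0.57 265 281 302 230 250 289.0830188679245 238.82264150943396
square_mould_center top 0.61 497 232 254 264 287 243.19718309859155 275.19114688128775
square_mould_center scene 0.61 638 283 307 177 206 294.80721003134795 191.8244514106583
solder_spool_center top 0.59 617 276 302 208 236 289.2009724473258 221.742301458671
solder_spool_center scene 0.96 851 333 361 218 253 346.67920094007053 234.63924794359576
156 305.5576923076923 264.03205128205127 [604.80926135 126.76995581  49.        ]
```

```bash
cat >> h.py <<'E'
YAW=-0.265
H=np.array([582.8,-281.6])
def dirs(a):
    x=np.array([np.cos(YAW+a),np.sin(YAW+a)]); return x,np.array([-x[1],x[0]])
def handle(a):
    x,y=dirs(a); return H+230*y-36.5*x
def rot(xdir,ydir):
    return Ro.from_matrix(np.column_stack([xdir,ydir,np.cross(xdir,ydir)])).as_rotvec()
def down(yawjaw):   # jaw axis direction yaw, tool pointing down
    return rot(np.array([0,0,-1.]),np.array([np.cos(yawjaw),np.sin(yawjaw),0]))
def pitched(yaw,p,flip=1): # tool heading yaw, pitched down by p
    x=np.array([np.cos(p)*np.cos(yaw),np.cos(p)*np.sin(yaw),-np.sin(p)])
    return rot(x,flip*np.array([-np.sin(yaw),np.cos(yaw),0]))
def tcp(gp,rv): return np.asarray(gp,float)+19*Ro.from_rotvec(rv).as_matrix()[:,0]
SH=np.array([682.,-173.4,38])
RM=np.array([606.,127.3,0])
E
python3 - <<'E'
from h import *
print(Ro.from_rotvec(robot.observe()["tcp_rot"]).as_matrix().round(2))
for s in (0,np.pi):
  for a in (0,.5,1,1.4,1.6,1.75):
    j=kin.ik([*handle(a),205],down(YAW+np.pi/2+a+s)); print("door",round(s),a,handle(a).round(),None if j is None else np.round(j,2))
for f in (1,-1):
  for p in (0.2,.4,.6,.8):
    for nm,g,y in (("pick",RM+[0,0,30],.2),("pick2",RM+[0,0,30],-.1),("place",SH+[0,0,32],YAW),("place2",SH+[0,0,32],YAW+.15),("pre",SH+[0,0,120]-np.array([300*np.cos(YAW),300*np.sin(YAW),0]),YAW),("pre2",[450,-50,120],YAW+.15)):
      rv=pitched(y,p,f); j=kin.ik(tcp(g,rv),rv); print(f,p,nm,None if j is None else np.round(j,2))
E
```

```text
[[ 0.    0.37 -0.93]
 [-0.   -0.93 -0.37]
 [-1.    0.    0.  ]]
door 0 0 [608. -50.] [ 0.54  0.52 -0.71  1.68  0.37  1.08  1.03]
door 0 0.5 [494. -66.] [ 0.76  0.34 -0.83  1.94  0.3   0.99  1.6 ]
door 0 1 [ 401. -135.] [ 1.36  0.35 -1.28  2.08  0.41  0.99  2.18]
door 0 1.4 [ 359. -218.] [-0.8   0.2   1.43  2.2  -0.25  0.93 -2.79]
door 0 1.6 [ 351. -263.] [ 0.42  0.11  0.16  2.11 -0.02  0.91 -2.78]
door 0 1.75 [ 351. -298.] [ 0.46  0.15  0.19  2.07 -0.04  0.92 -2.56]
door 3 0 [608. -50.] [ 0.21  0.43 -0.24  1.7   0.12  1.03 -1.9 ]
door 3 0.5 [494. -66.] [ 0.41  0.26 -0.4   1.96  0.12  0.95 -1.38]
door 3 1 [ 401. -135.] [ 0.62  0.12 -0.4   2.11  0.06  0.92 -0.65]
door 3 1.4 [ 359. -218.] [ 0.82  0.11 -0.37  2.12  0.05  0.91 -0.02]
door 3 1.6 [ 351. -263.] [ 0.91  0.15 -0.37  2.09  0.07  0.92  0.27]
door 3 1.75 [ 351. -298.] [ 0.97  0.19 -0.37  2.04  0.08  0.93  0.47]
1 0.2 pick [-1.24  1.61  0.85  2.4   2.7   1.44 -2.73]
1 0.2 pick2 [-1.01  1.19  0.43  2.34  2.39  1.31 -2.1 ]
1 0.2 place [-0.81  1.62  1.08  2.29  2.87  1.25 -2.86]
1 0.2 place2 [-0.69  1.61  1.08  2.28  2.96  1.49 -2.82
[... 1141 characters left out ...]
-0.01  2.34  2.53  1.28  1.5 ]
-1 0.4 place [ 1.1   1.37 -1.13  2.2   2.96  1.2   2.76]
-1 0.4 place2 [ 1.19  1.37 -1.13  2.19  3.05  0.97  2.82]
-1 0.4 pre None
-1 0.4 pre2 None
-1 0.6 pick [ 0.5   1.09 -0.9   2.33  2.81  1.1   2.47]
-1 0.6 pick2 [-0.09  0.84 -0.45  2.31  2.47  1.12  1.92]
-1 0.6 place [ 0.9   0.97 -0.89  2.16  2.68  0.89  2.49]
-1 0.6 place2 [ 0.98  0.97 -0.89  2.15  2.83  0.73  2.52]
-1 0.6 pre None
-1 0.6 pre2 None
-1 0.8 pick [ 0.29  0.8  -0.67  2.27  2.61  0.71  2.31]
-1 0.8 pick2 [-0.05  0.73 -0.45  2.25  2.3   0.78  2.09]
-1 0.8 place [ 0.54  0.68 -0.45  2.1   2.55  0.46  2.26]
-1 0.8 place2 [ 0.78  0.75 -0.66  2.08  2.59  0.42  2.49]
-1 0.8 pre None
-1 0.8 pre2 None
```

```bash
cat >> h.py <<'E'
def fk(j,P=None,pts=False):
    s=P[:7]; h,L1,L2,Lt,e1,e2,w,o=P[7:15]
    R=Ro.from_euler('z',s[0]*j[0]+o); p=np.array([0,0,h]); out=[p]
    R=R*Ro.from_euler('y',s[1]*j[1])*Ro.from_euler('z',s[2]*j[2]); p=p+R.apply([e1,0,L1]); out.append(p)
    R=R*Ro.from_euler('y',s[3]*j[3])*Ro.from_euler('z',s[4]*j[4]); p=p+R.apply([e2,0,L2]); out.append(p)
    R=R*Ro.from_euler('y',s[5]*j[5])*Ro.from_euler('z',s[6]*j[6]); p=p+R.apply([w,0,Lt]); out.append(p)
    return (out,R) if pts else (p,R)
E
python3 - <<'E'
from h import *
from scipy.optimize import least_squares
import itertools
rng=np.random.default_rng(0); D=[]
while len(D)<40:
    r=rng.uniform(430,800);a=rng.uniform(-1,1);p=rng.uniform(.5,1.57)
    X=np.array([r*np.cos(a),r*np.sin(a),rng.uniform(60,400)]);rv=pitched(a+rng.uniform(-.6,.6),p,rng.choice([1,-1]))
    j=kin.ik(X,rv)
    if j is not None: D.append((np.array(j),X,rv))
best=None
for s in itertools.product([1,-1],repeat=3):
    S=np.array([s[0],1,s[1],1,s[2],1,1.])
    def res(v):
        P=np.r_[S,v]; return np.concatenate([fk(j,P)[0]-X for j,X,_ in D])
    for o in (0,3.14):
        q=least_squares(res,[300,400,400,250,0,0,0,o])
        if best is None or q.cost<best[0]: best=(q.cost,S,q.x)
print(best[0],best[1],best[2].round(3))
np.save("P.npy",np.r_[best[1],best[2]])
P=np.r_[best[1],best[2]]
for j,X,rv in D[:3]: print(fk(j,P)[0]-X, fk(j,P)[1].as_matrix()[:,2].round(2),Ro.from_rotvec(rv).as_matrix()[:,0].round(2))
E
```

```text
2802.3763377657983 [-1.  1. -1.  1. -1.  1.  1.] [ 3.03063e+02  5.08724e+02  4.68924e+02  3.23349e+02 -3.97300e+00
 -3.58100e+00  2.06300e+00 -4.20000e-02]
[  5.5384725  -12.55785763   8.08309569] [ 0.85 -0.11 -0.52] [ 0.85 -0.07 -0.52]
[16.88606019 -3.60796337 -2.07962168] [ 0.33  0.34 -0.88] [ 0.31  0.35 -0.88]
[-28.60047245  17.22110431  -5.98447412] [ 0.36 -0.45 -0.81] [ 0.38 -0.44 -0.81]
```

```bash
cat >> h.py <<'E'
from scipy.optimize import least_squares
def FK(j,Q,pts=False): # Q: 7 signs,7 offsets, h,L1,L2,Lt,e1,e2,w ; tool frame Rt
    return fk(np.asarray(j)+Q[7:14],np.r_[Q[:7],Q[14:21],0],pts)
E
python3 - <<'E'
from h import *
rng=np.random.default_rng(1); D=[]
while len(D)<60:
    r=rng.uniform(430,800);a=rng.uniform(-1,1);p=rng.uniform(.5,1.57)
    X=np.array([r*np.cos(a),r*np.sin(a),rng.uniform(60,400)]);rv=pitched(a+rng.uniform(-.6,.6),p,rng.choice([1,-1]))
    j=kin.ik(X,rv)
    if j is not None: D.append((np.array(j),X,Ro.from_rotvec(rv).as_matrix()))
P=np.load("P.npy"); S=P[:7].copy()
# tool axes: model z = tool x ; model x -> tool y by angle (in joint7 offset)
def res(v,S):
    Q=np.r_[S,v]; o=[]
    for j,X,M in D:
        p,R=FK(j,Q); R=R.as_matrix(); o+=[p-X,100*(R[:,2]-M[:,0]),100*(R[:,0]-M[:,1])]
    return np.concatenate(o)
best=None
for s7 in(1,-1):
  for o7 in (0,1.57,3.14,-1.57):
    S[6]=s7; v0=np.r_[np.zeros(6),o7,P[7:14]]
    q=least_squares(res,v0,args=(S,))
    if best is None or q.cost<best[0]: best=(q.cost,np.r_[S,q.x])
print(best[0]);print(best[1].round(3).tolist());np.save("Q.npy",best[1])
E
```

```text
5322.951026097333
[-1.0, 1.0, -1.0, 1.0, -1.0, 1.0, -1.0, 0.018, -0.0, 0.026, 0.007, 0.003, -0.004, -3.113, 314.972, 517.837, 466.689, 340.818, -6.946, -4.479, -0.453]
```

```bash
cat >> h.py <<'E'
def FK(j,Q,pts=False): # Q: 7 signs,7 offsets, 8x3 translations
    s=Q[:7];a=s*np.asarray(j)+Q[7:14];T=Q[14:38].reshape(8,3)
    R=Ro.identity();p=T[0].copy();out=[p]
    for i,ax in enumerate('zyzyzyz'):
        R=R*Ro.from_euler(ax,a[i]); p=p+R.apply(T[i+1]); out.append(p)
    return (out,R) if pts else (p,R)
E
python3 - <<'E'
from h import *
rng=np.random.default_rng(1); D=[]
while len(D)<80:
    r=rng.uniform(430,800);a=rng.uniform(-1,1);p=rng.uniform(.5,1.57)
    X=np.array([r*np.cos(a),r*np.sin(a),rng.uniform(60,400)]);rv=pitched(a+rng.uniform(-.6,.6),p,rng.choice([1,-1]))
    j=kin.ik(X,rv)
    if j is not None: D.append((np.array(j),X,Ro.from_rotvec(rv).as_matrix()))
Q0=np.load("Q.npy"); S=Q0[:7]
def res(v):
    Q=np.r_[S,v]; o=[1e-3*v]
    for j,X,M in D:
        p,R=FK(j,Q); R=R.as_matrix(); o+=[p-X,300*(R[:,2]-M[:,0]),300*(R[:,0]-M[:,1])]
    return np.concatenate(o)
T=np.zeros((8,3));T[0,2]=315;T[3,2]=518;T[5,2]=467;T[7,2]=340
q=least_squares(res,np.r_[S*Q0[7:14],T.ravel()])
r=res(q.x)[31:].reshape(-1,3,3); print(q.cost,np.abs(r).max((0,2)),np.median(np.abs(r),axis=(0,2)))
print(q.x[:7].round(3).tolist());print(q.x[7:].reshape(8,3).round(1).tolist());np.save("Q.npy",np.r_[S,q.x])
E
```

```text
0.17439796942514685 [5.95862811e-05 2.65710287e-06 2.48095038e-06] [1.22522522e-05 4.65038416e-07 3.85544396e-07]
[0.0, -0.0, -0.0, -0.0, -0.0, 0.0, 3.142]
[[0.0, -0.0, 153.0], [0.0, -14.4, 153.0], [-0.0, -14.5, 260.3], [0.0, -2.1, 260.3], [-0.0, -2.1, 236.2], [0.0, -0.2, 236.2], [-0.0, -0.2, 164.9], [-0.0, -0.0, 164.9]]
```

```bash
cat >> h.py <<'E'
Q=np.load("Q.npy")
LO=np.array([-2.53,-.31,-1.57,.28,-1.29,.15,-2.92]);HI=np.array([2.53,2.02,1.55,2.44,4.43,1.84,2.92])
def myik(X,rv,j0,reg=1e-3,m=.03,nom=None):
    M=Ro.from_rotvec(rv).as_matrix()
    def f(j):
        p,R=FK(j,Q);R=R.as_matrix()
        return np.r_[(p-X)/100,(R[:,2]-M[:,0])*3,(R[:,0]-M[:,1])*3,reg*(j-j0)]
    q=least_squares(f,np.clip(j0,LO+m+1e-3,HI-m-1e-3),bounds=(LO+m,HI-m))
    return q.x,np.abs(f(q.x)[:9]).max()
E
cat > plan.py <<'E'
from h import *
rng=np.random.default_rng(3)
xc=np.array([np.cos(YAW),np.sin(YAW),0])
for f in (1,-1):
 for p in (.6,.75,.9,1.0,1.1):
  for dy in (0,.25):
   rv=pitched(YAW+dy,p,f); res=[]
   for k in range(14):
    j,e=myik(tcp(SH+[0,0,45]-170*xc,rv),rv,rng.uniform(LO,HI))
    if e>1e-3: continue
    path=[j];ok=True
    for d in (130,90,50,20,0):
        j,e=myik(tcp(SH+[0,0,45 if d>0 else 32]-d*xc,rv),rv,j)
        ok&=e<2e-3; path.append(j)
    if not ok: continue
    path=np.array(path); mg=np.minimum(path-LO,HI-path).min()
    pts=FK(path[0],Q,True)[0]; p0=FK(path[-1],Q,True)[0]
    res.append((mg,path[0].round(2),path[-1].round(2),pts[3].round(),pts[5].round(),p0[3].round(),p0[5].round()))
   res.sort(key=lambda r:-r[0])
   print(f,p,dy,len(res))
   for r in res[:2]: print("   %.2f"%r[0],*[x.tolist() for x in r[1:]])
E
python3 plan.py
```

```text
1 0.6 0 0
1 0.6 0.25 0
1 0.75 0 0
1 0.75 0.25 0
1 0.9 0 11
   0.05 [1.24, 1.15, -1.41, 2.39, 2.12, 1.12, -0.1] [1.1, 1.22, -1.33, 2.01, 2.06, 1.0, 0.14] [127.0, -461.0, 515.0] [331.0, -78.0, 326.0] [198.0, -449.0, 481.0] [495.0, -123.0, 313.0]
   0.05 [1.2, 1.01, -1.32, 2.39, 2.13, 0.99, -0.2] [1.05, 1.1, -1.21, 2.02, 2.04, 0.87, 0.05] [132.0, -423.0, 580.0] [331.0, -78.0, 326.0] [205.0, -417.0, 542.0] [495.0, -123.0, 313.0]
1 0.9 0.25 10
   0.06 [1.34, 1.04, -1.33, 2.38, 2.13, 0.76, 0.13] [1.13, 1.1, -1.2, 2.0, 1.96, 0.66, 0.38] [74.0, -444.0, 570.0] [325.0, -126.0, 326.0] [169.0, -433.0, 542.0] [489.0, -170.0, 313.0]
   0.06 [1.34, 1.02, -1.32, 2.38, 2.14, 0.75, 0.12] [1.13, 1.09, -1.19, 2.0, 1.96, 0.65, 0.37] [75.0, -440.0, 575.0] [325.0, -126.0, 326.0] [170.0, -430.0, 547.0] [489.0, -170.0, 313.0]
1 1.0 0 7
   0.10 [1.22, 1.05, -1.39, 2.34, 1.94, 1.01, -0.02] [1.06, 1.15, -1.28, 1.95, 1.86, 0.94, 0.23] [127.0, -435.0, 564.0] [356.0, -85.0, 345.0] [206.0, -429.0, 519.0] [520.0, -129.0, 332.0]
   0.10 [1.16, 0.86, -1.24, 2.34, 1.94, 0.81, -0.13] [0.99, 0.99, -1.12, 1.96, 1.8, 0.77,
[... 2164 characters left out ...]
94, 1.83, 0.95, -2.51] [75.0, -487.0, 476.0] [350.0, -126.0, 345.0] [169.0, -474.0, 442.0] [514.0, -171.0, 332.0]
   0.03 [1.3, 0.94, -1.3, 2.32, 1.91, 0.7, -2.89] [1.09, 1.06, -1.19, 1.94, 1.73, 0.68, -2.6] [86.0, -415.0, 610.0] [350.0, -126.0, 345.0] [182.0, -417.0, 560.0] [514.0, -171.0, 332.0]
-1 1.1 0 0
-1 1.1 0.25 5
   0.03 [1.33, 1.25, -1.54, 2.26, 1.76, 1.09, -2.64] [1.14, 1.33, -1.46, 1.87, 1.72, 1.06, -2.41] [91.0, -488.0, 466.0] [377.0, -127.0, 360.0] [186.0, -471.0, 430.0] [541.0, -171.0, 347.0]
   0.03 [0.83, 0.49, -0.68, 2.28, 1.6, 0.18, -2.87] [0.85, 0.79, -0.8, 1.89, 1.23, 0.41, -2.35] [144.0, -203.0, 764.0] [377.0, -127.0, 360.0] [222.0, -297.0, 673.0] [541.0, -171.0, 347.0]
```

```bash
cat > door.py <<'E'
from h import *
def st(m=""):
    s=robot.observe(); print(m,"t%.1f"%s["t"],s["tcp_pos"].round(1),"F",np.round(s["contact_force"],1),"T",np.round(s["wrist_torque"],2),"g%.3f"%s["grip_width"],flush=True); return s
def drv(a): return down(YAW+1.5*np.pi+a)
def arc(angs,z,feed):
    for a in angs:
        robot.servo_line([*handle(a),z],feed=feed,rotation=drv(a))
        s=st("a%.2f"%a)
        f=np.linalg.norm(s["contact_force"])
        if f>70: print("force!"); break
E
python3 - <<'E'
from door import *
s=st()
robot.servo_line(s["tcp_pos"]+[0,0,120],feed=250)
robot.movep([*handle(0),320],drv(0)); st("above")
robot.servo_line([*handle(0),205],feed=120); st("down")
grip(0.0,25); st("grip")
E
```

```text
t1.6 [ 241.  -603.7  214.6] F [-0.   0.3  0.4] T [-0.02 -0.02  0.01] g1.000
above t4.5 [607.7 -51.2 319.8] F [ 0.6  0.3 -0.6] T [ 0.03 -0.   -0.03] g0.998
down t5.7 [608.4 -50.  205.9] F [-0.6  0.4 -0.1] T [0.02 0.02 0.02] g1.003
grip t6.9 [607.8 -50.  205. ] F [ 0.2  0.4 -0.3] T [ 0.06 -0.02 -0.03] g0.111
```

```bash
python3 - <<'E'
from door import *
arc(np.linspace(0.17,1.7,10),205,90)
E
```

```text
a0.17 t7.5 [568.3 -48.9 205. ] F [-0.5  1.1 -0.1] T [0.26 0.17 0.01] g0.113
a0.34 t8.0 [529.4 -54.4 205. ] F [-2.1  3.1  0.2] T [ 0.65  0.27 -0.03] g0.116
a0.51 t8.6 [491.5 -66.6 204.9] F [-1.9  4.7 -0.7] T [ 0.88  0.52 -0.04] g0.111
a0.68 t9.2 [456.1 -85.1 204.9] F [-4.8  5.1  1.3] T [1.02 0.73 0.01] g0.111
a0.85 t9.8 [ 424.3 -109.4  204.9] F [-5.4  4.2  3.9] T [1.01 1.05 0.03] g0.110
a1.02 t10.4 [ 397.2 -139.   204.9] F [-7.3  4.4  4.3] T [0.87 1.16 0.03] g0.117
a1.19 t11.0 [ 375.5 -172.8  204.9] F [-7.1  3.5  4.2] T [0.61 1.27 0.01] g0.116
a1.36 t11.6 [ 359.9 -209.7  204.9] F [-6.8  1.9  4.3] T [0.38 1.17 0.09] g0.112
a1.53 t12.2 [ 351.  -248.7  204.9] F [-5.7 -0.2  2.8] T [0.04 1.06 0.01] g0.113
a1.70 t12.8 [ 348.8 -287.5  204.9] F [-5.5 -1.4  2.6] T [-0.16  1.05  0.05] g0.113
```

```bash
python3 - <<'E'
from door import *
grip(1.0); s=st()
robot.servo_line([*handle(1.7),370],feed=200); s=st()
im=viewer.read_camera("top"); cv2.imwrite("pics/top1.png",im[:,:,::-1])
im=viewer.read_camera("scene"); cv2.imwrite("pics/scene1.png",im[:,:,::-1])
print(np.round(s["joints"],3).tolist())
E
```

```text
t14.0 [ 350.  -286.6  205. ] F [-0.4 -0.6 -0.1] T [-0.04 -0.06 -0.03] g0.997
 t15.0 [ 349.4 -286.3  368.9] F [ 0.5 -0.7 -0.6] T [-0.05 -0.06 -0.04] g1.002
[1.063, 0.019, -0.451, 1.828, 0.008, 1.299, 0.474]
```

View pics/top1.png

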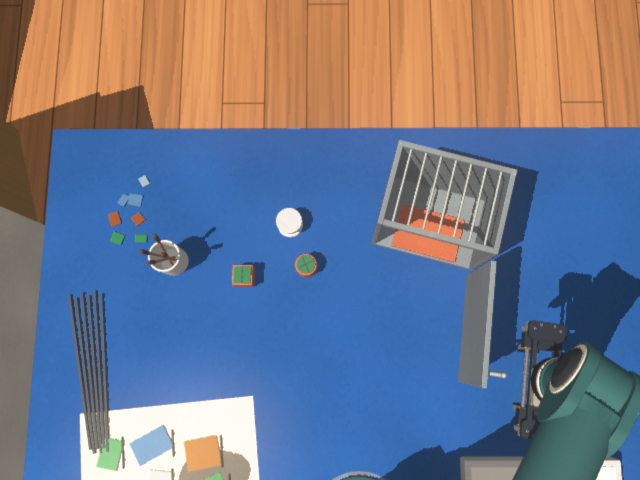

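View pics/scene1.png

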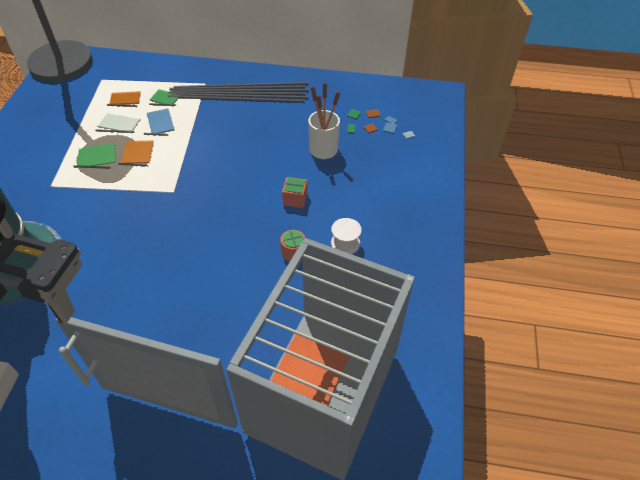

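```bash
cat > plan2.py <<'E'
from h import *
rng=np.random.default_rng(5)
xc=np.array([np.cos(YAW),np.sin(YAW),0])
GZ=31.
def wps(yp):
    return [SH+[0,0,GZ],SH+[0,0,GZ+12],SH+[0,0,GZ+12]-130*xc,np.array([530,-60,130]),np.array([555,60,130]),RM+[0,0,130],RM+[0,0,GZ]]
if __name__=="__main__":
  cur=np.array([1.063,0.019,-0.451,1.828,0.008,1.299,0.474])
  for f in (1,-1):
   for p in (.85,.95,1.05):
    rv=pitched(YAW,p,f); out=[]
    W=wps(0)
    for k in range(16):
      j,e=myik(tcp(W[2],rv),rv,rng.uniform(LO,HI))
      if e>1e-3: continue
      jm=j; a=[jm];ok=True
      for seq in (W[1::-1],W[3:]):
        j=jm;pr=W[2]
        for w in seq:
          for u in np.linspace(0,1,5)[1:]:
            j,e=myik(tcp(pr+(w-pr)*u,rv),rv,j); ok&=e<2e-3; a.append(j)
          pr=w
      if not ok: continue
      a=np.array(a); out.append((np.minimum(a-LO,HI-a).min(),np.linalg.norm(a[-5]-cur),a))
    out.sort(key=lambda r:-r[0]); print(f,p,len(out))
    for m,d,a in out[:3]: print("  %.2f %.2f mid %s pick %s place %s elb %s %s"%(m,d,a[0].round(2).tolist(),a[-1].round(2).tolist(),a[8].round(2).tolist(),FK(a[-1],Q,True)[0][3].round(),FK(a[8],Q,True)[0][3].round()))
    if out: np.save(f"path_{f}_{p}.npy",out[0][2])
E
python3 plan2.py; python3 - <<'E'
from h import *
print(proj("top",SH),proj("scene",SH))
E
```

```text
1 0.85 7
  0.04 2.58 mid [1.17, 1.04, -1.27, 2.34, 2.21, 0.98, -0.21] pick [0.42, 1.16, -1.17, 2.16, 2.12, 1.35, -0.59] place [1.05, 1.1, -1.19, 2.04, 2.14, 0.88, -0.03] elb [ 425. -220.  513.] [ 205. -419.  539.]
  0.03 2.72 mid [1.23, 1.27, -1.43, 2.33, 2.21, 1.18, -0.03] pick [0.47, 1.3, -1.29, 2.16, 2.17, 1.48, -0.49] place [1.12, 1.31, -1.38, 2.04, 2.17, 1.07, 0.13] elb [ 433. -256.  443.] [ 193. -467.  437.]
  0.03 2.72 mid [1.24, 1.33, -1.47, 2.33, 2.21, 1.24, 0.01] pick [0.48, 1.3, -1.29, 2.16, 2.17, 1.49, -0.49] place [1.13, 1.37, -1.42, 2.04, 2.18, 1.12, 0.17] elb [ 433. -256.  442.] [ 191. -474.  410.]
1 0.95 9
  0.09 2.35 mid [1.12, 0.89, -1.19, 2.28, 2.02, 0.81, -0.16] pick [0.4, 1.04, -1.1, 2.12, 1.96, 1.16, -0.54] place [0.99, 0.99, -1.1, 1.99, 1.91, 0.75, 0.06] elb [ 403. -202.  568.] [ 214. -380.  592.]
  0.09 2.28 mid [1.03, 0.77, -1.06, 2.29, 2.05, 0.68, -0.26] pick [0.34, 0.96, -1.0, 2.12, 1.93, 1.07, -0.59] place [0.9, 0.87, -0.95, 1.99, 1.9, 0.62, -0.02] elb [ 392. -170.  604.] [ 225. -332.  639.]
  0.07 2.21 mid [0.71, 0.55, -0.64, 2.3, 2.23, 0.42, -0.62] pick 
[... 1128 characters left out ...]
135.  616.] [ 272. -156.  723.]
  0.03 3.03 mid [0.13, 0.47, 0.02, 2.39, 2.97, 0.45, 1.63] pick [0.26, 0.93, -0.91, 2.17, 2.04, 1.1, 2.39] place [0.15, 0.61, 0.04, 2.1, 2.99, 0.29, 1.63] elb [ 397. -135.  616.] [292. -75. 732.]
-1 0.95 2
  0.03 3.43 mid [-0.03, 0.45, 0.21, 2.35, 3.19, 0.26, 1.39] pick [-0.55, 0.63, 0.11, 2.18, 1.95, 0.37, 2.08] place [-0.17, 0.64, 0.44, 2.06, 4.02, 0.21, 0.5] elb [276. 132. 728.] [310.  21. 725.]
  0.03 3.43 mid [-0.77, 0.86, 1.2, 2.38, 4.17, 0.73, 0.15] pick [-0.55, 0.63, 0.11, 2.18, 1.95, 0.37, 2.08] place [-0.61, 0.95, 1.09, 2.09, 4.31, 0.67, -0.07] elb [276. 132. 728.] [363. 219. 610.]
-1 1.05 0
[[427.13714533 233.5894795 ]] [[303.64158895 375.98034802]]
```

```bash
python3 - <<'E'
from h import *
from door import st
rv=pitched(YAW,.95,1)
j,e=myik(tcp(RM+[0,0,31],rv),rv,np.array([.34,.96,-1.0,2.12,1.93,1.07,-.59])); print(e)
for z in (60,90,130,170): j,e=myik(tcp(RM+[0,0,z],rv),rv,j); print(z,e,j.round(3).tolist())
np.save("above.npy",j)
cur=robot.observe()["joints"]
for u in np.linspace(0,1,9):
    pts,R=FK(cur+(j-cur)*u,Q,True); print(round(u,2),"elb",pts[3].round(),"wr",pts[5].round(),"tcp",pts[-1].round(),R.as_matrix()[:,2].round(2))
E
```

```text
2.202455551270077e-09
60 5.3701498248237556e-08 [0.364, 0.905, -1.045, 2.125, 1.861, 1.055, -0.539]
90 5.810311665133128e-08 [0.392, 0.852, -1.087, 2.12, 1.79, 1.045, -0.484]
130 7.947408398045752e-08 [0.434, 0.786, -1.149, 2.107, 1.694, 1.037, -0.404]
170 7.926225809029575e-08 [0.482, 0.727, -1.214, 2.087, 1.599, 1.037, -0.319]
0.0 elb [-22. -25. 826.] wr [ 350. -287.  699.] tcp [ 349. -286.  369.] [-0.  0. -1.]
0.12 elb [  6. -65. 823.] wr [ 405. -247.  648.] tcp [ 364. -279.  322.] [-0.12 -0.1  -0.99]
0.25 elb [  38. -100.  816.] wr [ 447. -196.  600.] tcp [ 389. -269.  283.] [-0.18 -0.22 -0.96]
0.38 elb [  75. -131.  805.] wr [ 476. -136.  556.] tcp [ 426. -250.  250.] [-0.15 -0.35 -0.93]
0.5 elb [ 116. -155.  790.] wr [492. -72. 516.] tcp [ 472. -216.  221.] [-0.06 -0.44 -0.9 ]
0.62 elb [ 159. -173.  771.] wr [494.  -5. 483.] tcp [ 522. -162.  195.] [ 0.09 -0.48 -0.88]
0.75 elb [ 204. -185.  749.] wr [483.  60. 457.] tcp [569. -86. 173.] [ 0.26 -0.44 -0.86]
0.88 elb [ 249. -190.  723.] wr [462. 120. 436.] tcp [603.  11. 159.] [ 0.43 -0.33 -0.84]
1.0 elb [ 294. -187.  694.] wr [431. 175. 423.] tcp [617. 124. 155.] [ 0.56 -0.15 -0.81]
```

```bash
python3 - <<'E'
from h import *
from door import st
robot.servo_line([470,120,400],feed=300); s=st()
j=np.load("above.npy");cur=s["joints"]
for u in np.linspace(0,1,7):
    pts,R=FK(cur+(j-cur)*u,Q,True); print(round(u,2),"elb",pts[3].round(),"wr",pts[5].round(),"tcp",pts[-1].round(),R.as_matrix()[:,2].round(2),R.as_matrix()[:,0].round(2))
E
```

```text
t16.7 [469.8 119.1 399.8] F [-0.7  0.5 -0.4] T [-0.02 -0.06 -0.03] g0.999
0.0 elb [ 44. -62. 822.] wr [470. 120. 730.] tcp [470. 119. 400.] [-0. -0. -1.] [ 0.99 -0.14 -0.  ]
0.17 elb [ 88. -88. 812.] wr [485. 125. 669.] tcp [493.  73. 343.] [ 0.03 -0.16 -0.99] [1.   0.03 0.02]
0.33 elb [ 132. -112.  798.] wr [490. 133. 610.] tcp [520.  42. 295.] [ 0.09 -0.28 -0.96] [0.97 0.24 0.02]
0.5 elb [ 175. -134.  779.] wr [486. 143. 555.] tcp [550.  30. 252.] [ 0.19 -0.34 -0.92] [0.89 0.46 0.01]
0.67 elb [ 217. -154.  755.] wr [474. 154. 505.] tcp [580.  39. 215.] [ 0.32 -0.35 -0.88] [0.74 0.68 0.  ]
0.83 elb [ 257. -172.  726.] wr [455. 165. 461.] tcp [604.  72. 182.] [ 0.45 -0.28 -0.85] [ 0.52  0.85 -0.01]
1.0 elb [ 294. -187.  694.] wr [431. 175. 423.] tcp [617. 124. 155.] [ 0.56 -0.15 -0.81] [0.26 0.97 0.  ]
```

```bash
python3 - <<'E'
from h import *
from door import st
rv=pitched(YAW,.95,1)
robot.goto_joints(np.load("above.npy").tolist()); st("above")
robot.servo_line(tcp(RM+[0,0,75],rv),feed=120,rotation=rv); st()
im=viewer.read_camera("top"); cv2.imwrite("pics/top2.png",cv2.resize(im[180:330,180:430,::-1],None,fx=3,fy=3))
im=viewer.read_camera("scene"); cv2.imwrite("pics/scene2.png",cv2.resize(im[130:330,170:430,::-1],None,fx=3,fy=3))
E
```

```text
above t18.0 [617.2 123.4 155.1] F [0.3 0.1 0.1] T [0.19 0.37 0.  ] g0.999
 t18.9 [617.1 124.6  60.3] F [ 0.7 -0.2 -0.1] T [0.22 0.4  0.01] g1.004
```

View pics/top2.png

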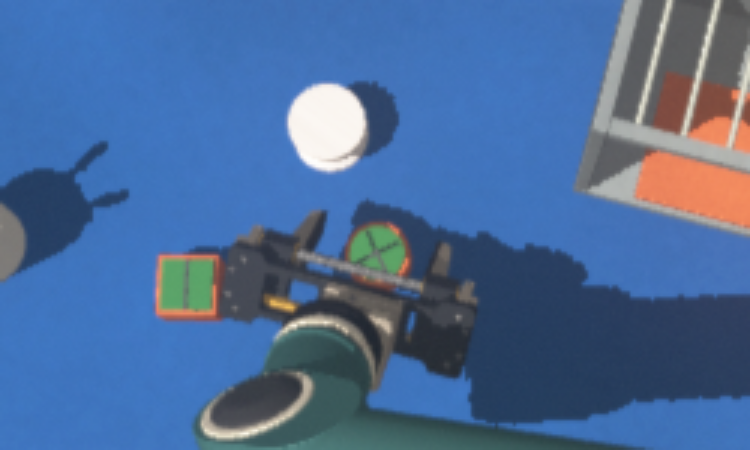

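View pics/scene2.png

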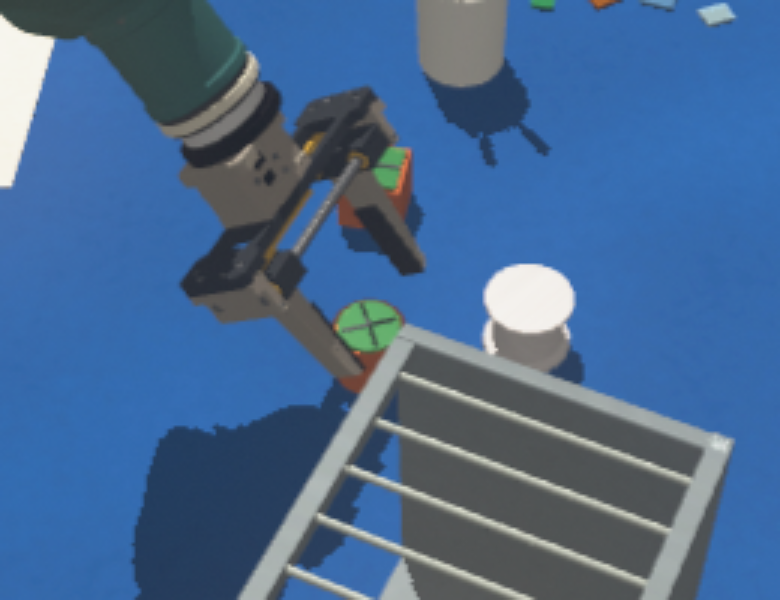

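```bash
python3 - <<'E'
from h import *
from door import st
rv=pitched(YAW,.95,1)
robot.servo_line(tcp(RM+[0,0,31],rv),feed=60,rotation=rv); st("down")
grip(0.0,18); s=st("grip")
im=viewer.read_camera("top"); cv2.imwrite("pics/top3.png",cv2.resize(im[180:330,180:430,::-1],None,fx=3,fy=3))
robot.servo_line(tcp(RM+[0,0,51],rv),feed=40,rotation=rv); st("lift")
im=viewer.read_camera("scene"); cv2.imwrite("pics/scene3.png",cv2.resize(im[130:330,170:430,::-1],None,fx=3,fy=3))
E
```

```text
down t19.9 [616.8 124.7  15.7] F [-0.6  0.5 -0.8] T [0.15 0.38 0.02] g1.002
grip t20.6 [616.7 124.4  15.6] F [-0.2  0.4  0.8] T [ 0.19  0.4  -0.04] g0.582
lift t21.3 [616.7 124.3  35.6] F [ 0.3  0.3 -2.7] T [0.27 0.68 0.03] g0.582
```

View pics/top3.png

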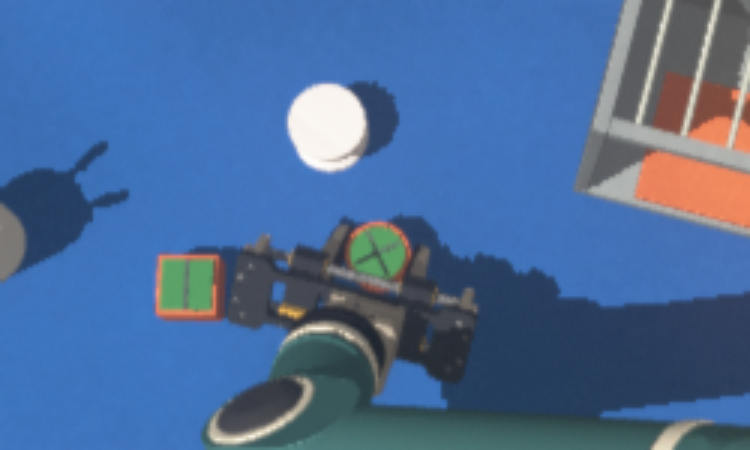

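View pics/scene3.png

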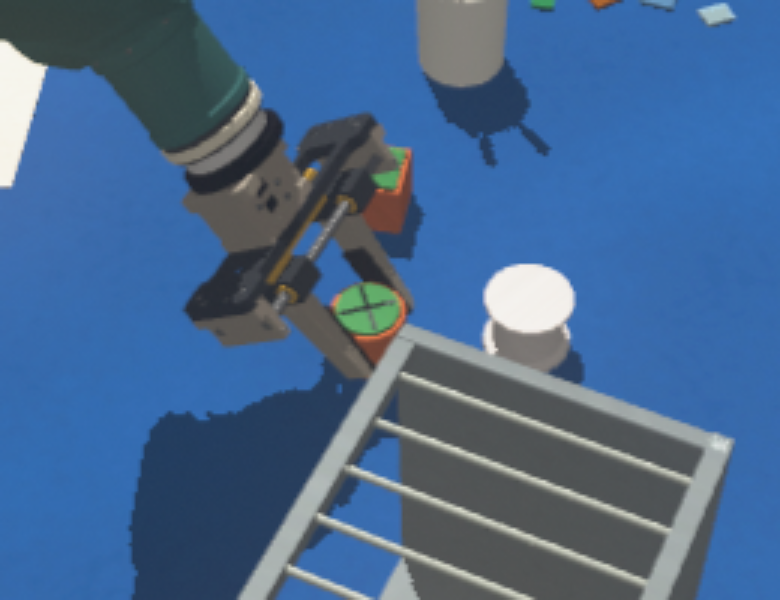

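```bash
python3 - <<'E'
from h import *
from door import st
rv=pitched(YAW,.95,1); xc=np.array([np.cos(YAW),np.sin(YAW),0])
robot.servo_line(tcp([540,30,110],rv),feed=90,rotation=rv); st()
robot.servo_line(tcp(SH-130*xc+[0,0,45],rv),feed=90,rotation=rv); s=st()
print(s["joints"].round(2).tolist())
for c in("top","scene"):
  im=viewer.read_camera(c); cv2.imwrite(f"pics/{c}4.png",cv2.resize(im[130:400,200:540,::-1] if c=="top" else im[200:470,170:430,::-1],None,fx=2.2,fy=2.2))
E
```

```text
t22.9 [550.8  27.6  94.5] F [-0.5  0.1 -2.1] T [ 0.24  0.66 -0.08] g0.579
 t25.0 [ 567.3 -141.7   67.6] F [-0.2 -0.2 -1.8] T [ 0.28  0.68 -0.  ] g0.582
[1.01, 0.74, -1.03, 2.29, 2.05, 0.65, -0.28]
```

View pics/top4.png

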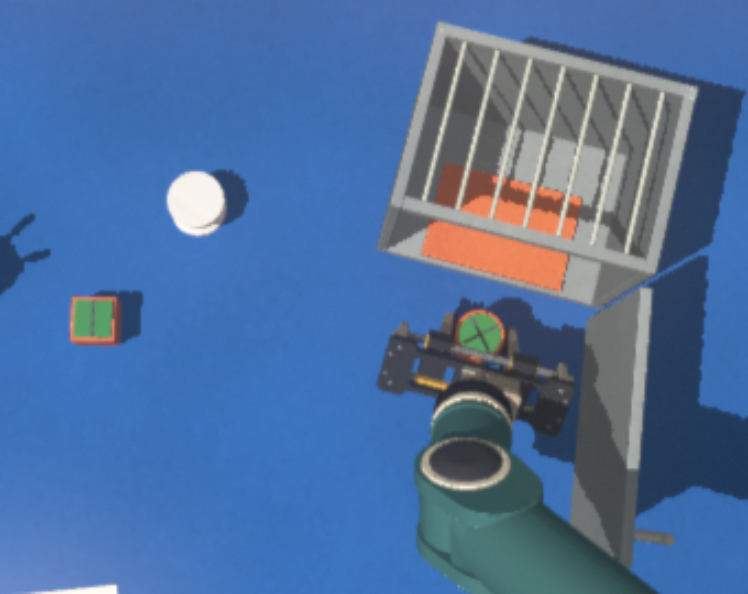

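View pics/scene4.png

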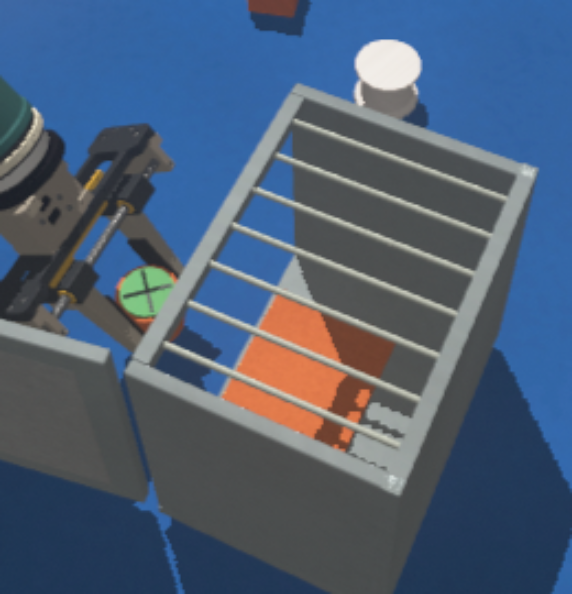

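```bash
python3 - <<'E'
from h import *
a=unproj("top",(422/2.2+200-.3,254/2.2+130-.3),38);b=unproj("top",(563/2.2+200-.3,291/2.2+130-.3),38)
print(a,b,np.linalg.norm(a-b),(a+b)/2,(a+b)/2+55*np.array([np.cos(YAW),np.sin(YAW),0]), np.arctan2(*(a-b)[1::-1])-np.pi/2)
# mould glass centre
im=viewer.read_camera("top")
hsv=cv2.cvtColor(im,cv2.COLOR_RGB2HSV)
g=(hsv[...,0]>50)&(hsv[...,0]<80)&(hsv[...,1]>90);g[:260]=0;g[300:]=0;g[:,400:]&=True;g[:,:395]=0;g[:,440:]=0
g=cv2.morphologyEx(g.astype(np.uint8),cv2.MORPH_CLOSE,np.ones((3,3)))
ys,xs=np.nonzero(g);print(g.sum(),xs.min(),xs.max(),ys.min(),ys.max(),unproj("top",((xs.min()+xs.max())/2,(ys.min()+ys.max())/2),38+45-31+49), SH-130*np.array([np.cos(YAW),np.sin(YAW),0]))
E
```

```text
[653.08607971 -84.69605813  38.        ] [ 610.8521428  -241.24448391   38.        ] 162.14535158216557 [ 631.96911125 -162.97027102   38.        ] [ 685.0491988  -177.37528077   38.        ] -0.2635085731784086
220 409 426 273 289 [ 556.88062404 -138.23271787  101.        ] [ 556.53797489 -139.35179514   38.        ]
```

```bash
python3 - <<'E'
from h import *
from door import st
rv=pitched(YAW,.95,1); T=np.array([683,-174.3,38.])
robot.servo_line(tcp(T+[0,0,43],rv),feed=70,rotation=rv); s=st("in")
f0=np.mean([robot.observe()["contact_force"][2] for _ in range(5)])
robot.servo_line(tcp(T+[0,0,34],rv),feed=25,rotation=rv); st("34")
for z in np.arange(33,28.5,-.75):
    robot.servo_line(tcp(T+[0,0,z],rv),feed=15,rotation=rv)
    robot.hold(.1); s=st("z%.2f"%z)
    if s["contact_force"][2]-f0>2.2: break
for c in("top","scene"):
  im=viewer.read_camera(c); cv2.imwrite(f"pics/{c}5.png",cv2.resize(im[130:400,200:540,::-1] if c=="top" else im[200:470,170:430,::-1],None,fx=2.2,fy=2.2))
E
```

```text
in t27.2 [ 693.4 -177.1   65.5] F [ 0.1  0.4 -2.2] T [ 0.2   0.63 -0.01] g0.574
34 t27.7 [ 693.6 -177.1   56.3] F [ 0.1  0.5 -1.8] T [0.3  0.65 0.  ] g0.581
z33.00 t28.0 [ 693.7 -177.2   55.7] F [-0.3  0.6 -2.2] T [ 0.29  0.66 -0.02] g0.581
z32.25 t28.4 [ 693.7 -177.2   54.8] F [ 0.3  0.3 -1.2] T [0.26 0.7  0.05] g0.578
z31.50 t28.7 [ 693.7 -177.2   54. ] F [ 0. -0. -3.] T [ 0.3   0.66 -0.02] g0.583
z30.75 t29.1 [ 693.9 -177.2   53.7] F [-1.5  0.   2.1] T [ 0.17  0.42 -0.  ] g0.583
```

View pics/scene5.png

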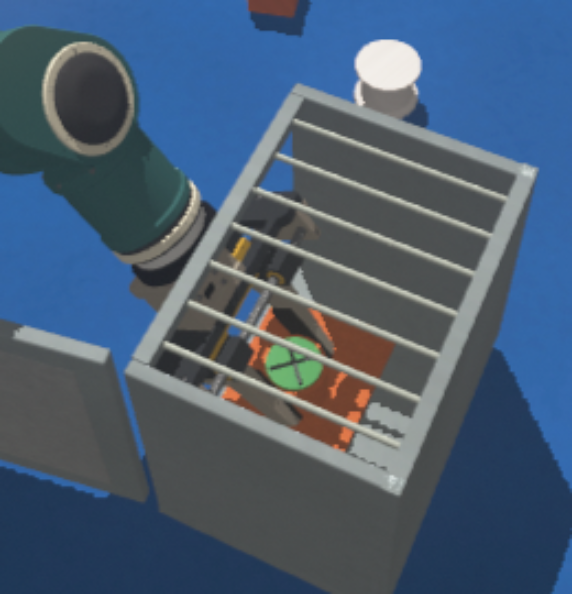

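View pics/top5.png

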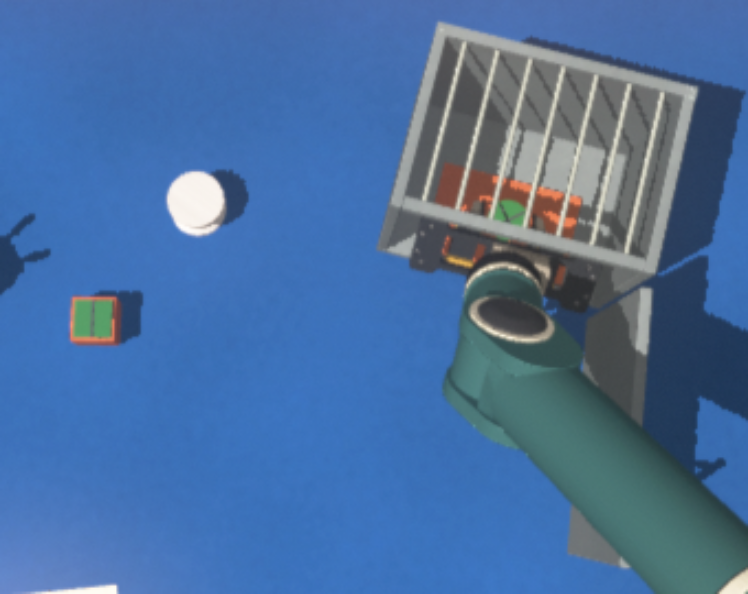

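```bash
python3 - <<'E'
from h import *
from door import st
rv=pitched(YAW,.95,1); T=np.array([683,-174.3,38.]);xc=np.array([np.cos(YAW),np.sin(YAW),0])
grip(0.9,18); st("open")
robot.servo_line(tcp(T+[0,0,33]-30*xc,rv),feed=60,rotation=rv)
robot.servo_line(tcp(T+[0,0,50]-140*xc,rv),feed=150,rotation=rv); st("out")
for c in("top","scene"):
  im=viewer.read_camera(c); cv2.imwrite(f"pics/{c}6.png",cv2.resize(im[130:400,200:540,::-1] if c=="top" else im[200:470,170:430,::-1],None,fx=2.2,fy=2.2))
  I=viewer.camera_info(c);R=np.array(I["R"]);t=np.array(I["t"])
  for d in viewer.pinpoint("round_mould_center",c)[:2]: print(c,d["confidence"],R.T@(np.array(d["at"])-t))
print(robot.observe()["joints"].round(2).tolist())
E
```

```text
open t29.8 [ 693.7 -177.2   53.3] F [-0.5 -0.3 -1.2] T [ 0.25  0.4  -0.01] g0.899
out t31.3 [ 559.6 -141.1   72.9] F [ 0.8 -1.3 -0. ] T [0.19 0.44 0.04] g0.899
top 0.8 [ 684.56661097 -172.16198679   59.43331652]
scene 0.78 [ 680.4678365  -173.98366731   66.22745404]
[1.02, 0.72, -1.04, 2.3, 2.04, 0.64, -0.29]
```

View pics/scene6.png

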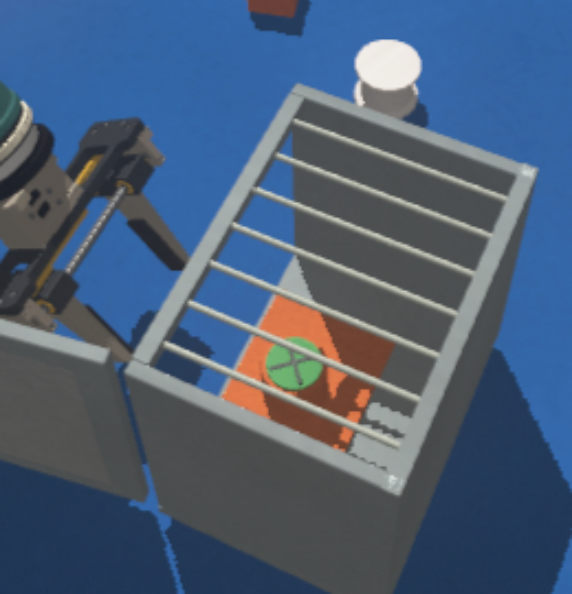

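View pics/top6.png

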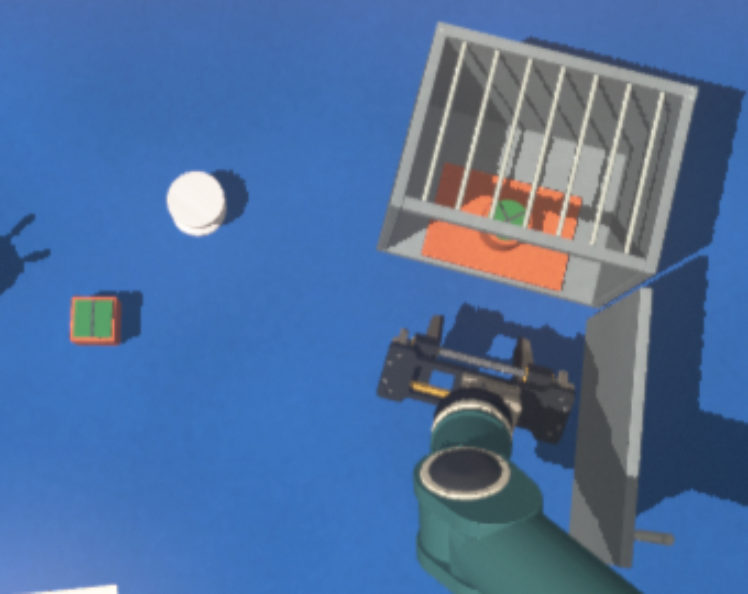

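```bash
python3 - <<'E'
from h import *
from door import *
rv=pitched(YAW,.95,1)
robot.servo_line(tcp([540,30,130],rv),feed=250,rotation=rv)
robot.servo_line(tcp(RM+[-20,-10,170],rv),feed=250,rotation=rv); s=st()
J,e=myik(np.array([470,120,400.]),drv(1.7),np.array([1.063,0.019,-0.451,1.828,0.008,1.299,0.474])); print(e,J.round(2).tolist())
cur=s["joints"]
for u in np.linspace(0,1,5):
    pts,R=FK(cur+(J-cur)*u,Q,True); print(round(u,2),"tcp",pts[-1].round(),"wr",pts[5].round(),R.as_matrix()[:,2].round(2))
robot.goto_joints(J.tolist()); st("J")
robot.servo_line([*handle(1.7),370],feed=300); grip(1.0); s=st(); print(s["joints"].round(2))
robot.servo_line([*handle(1.7),205],feed=130); st("down")
im=viewer.read_camera("top"); cv2.imwrite("pics/top7.png",im[:,:,::-1])
E
```

```text
t33.0 [595.9 112.4 153.3] F [-0.7 -0.7 -0.3] T [ 0.19  0.42 -0.01] g0.901
5.495321756344704e-07 [0.44, 0.11, -0.81, 1.69, 0.08, 1.37, -0.52]
0.0 tcp [596. 112. 153.] wr [411. 163. 422.] [ 0.56 -0.15 -0.81]
0.25 tcp [578.  42. 193.] wr [451. 155. 476.] [ 0.38 -0.34 -0.86]
0.5 tcp [540.  22. 247.] wr [477. 144. 547.] [ 0.19 -0.37 -0.91]
0.75 tcp [502.  52. 314.] wr [485. 131. 633.] [ 0.05 -0.24 -0.97]
1.0 tcp [470. 120. 400.] wr [470. 120. 730.] [ 0.  0. -1.]
J t34.3 [469.5 118.6 398.5] F [-0.1  0.6  0.2] T [-0.01 -0.07  0.01] g0.895
 t36.2 [ 350.2 -286.3  370.1] F [ 0.2 -0.8 -0.2] T [-0.05 -0.07 -0.05] g1.000
[ 0.93  0.01 -0.32  1.83  0.    1.3   0.48]
down t37.6 [ 350.4 -286.9  205.6] F [-0.1 -1.3  0.1] T [-0.06 -0.05 -0.01] g1.001
```

View pics/top7.png

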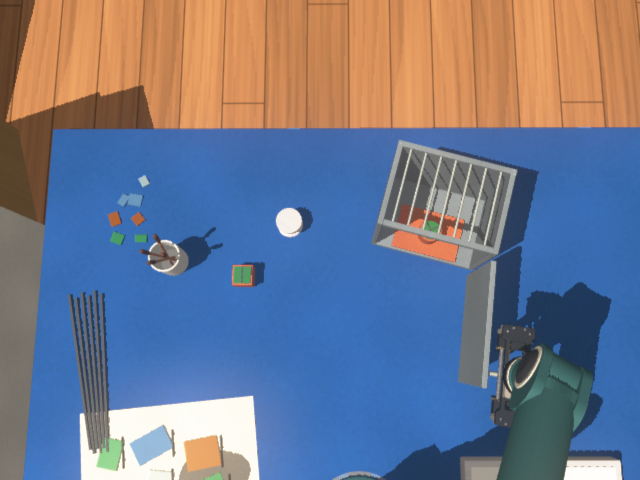

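```bash
python3 - <<'E'
from door import *
grip(0.0,25); st("grip")
arc([1.53,1.36,1.19,1.02,.85,.68,.51,.34,.17],205,100)
arc([.05,0.0,-.008],205,40)
robot.hold(.2); st()
E
```

```text
grip t38.9 [ 348.9 -286.6  204.9] F [-4.6  0.3  2.8] T [0.08 0.98 0.02] g0.114
a1.53 t39.4 [ 351.4 -246.4  204.9] F [-5.6  0.3  3.2] T [0.26 1.02 0.02] g0.113
a1.36 t40.0 [ 360.8 -207.6  204.9] F [-5.8  3.2  4.5] T [ 0.44  1.05 -0.03] g0.114
a1.19 t40.5 [ 376.4 -171.3  204.9] F [-5.5  2.7  5.5] T [ 0.68  1.01 -0.06] g0.112
a1.02 t41.0 [ 398.  -138.2  204.9] F [-5.1  4.9  5.5] T [ 0.91  1.   -0.01] g0.113
a0.85 t41.6 [ 425.  -109.1  204.9] F [-4.   5.2  3.7] T [ 1.1   0.81 -0.04] g0.113
a0.68 t42.1 [456.4 -85.  204.9] F [-2.5  5.5  2.5] T [ 1.22  0.65 -0.01] g0.112
a0.51 t42.7 [491.4 -66.8 204.9] F [-2.8  5.6  0.3] T [ 1.18  0.39 -0.04] g0.109
a0.34 t43.2 [528.9 -54.7 204.9] F [-1.6  5.9 -0.4] T [ 1.22  0.18 -0.03] g0.114
a0.17 t43.7 [567.8 -49.  204.9] F [ 0.4  6.2 -0.8] T [ 1.22 -0.04 -0.01] g0.113
a0.05 t44.6 [595.6 -49.1 204.9] F [ 0.6  5.6 -2.2] T [ 1.15 -0.15 -0.02] g0.115
a0.00 t45.0 [607.4 -50.1 205. ] F [ 1.5  4.7 -1.6] T [ 1.16 -0.18 -0.01] g0.116
a-0.01 t45.3 [609.  -50.3 204.9] F [ 1.3  3.7 -1. ] T [ 1.16 -0.18 -0.05] g0.118
 t45.5 [609.  -50.4 205. ] F [ 0.1  4.  -1.7] T [ 1.13 -0.2  -0.09] g0.114
```

```bash
python3 - <<'E'
from door import *
for a in np.arange(-.013,-.05,-.005):
    robot.servo_line([*handle(a),205],feed=20,rotation=drv(max(a,-.02))); robot.hold(.15); s=st("a%.3f"%a)
    if s["contact_force"][:2]@dirs(0)[0]<-12: break
im=viewer.read_camera("top"); cv2.imwrite("pics/top8.png",cv2.resize(im[130:290,350:540,::-1],None,fx=4,fy=3.7,interpolation=cv2.INTER_CUBIC))
E
```

```text
a-0.013 t45.9 [609.  -50.4 205. ] F [-2.6  4.5  1.3] T [ 1.28  0.49 -0.07] g0.112
a-0.018 t46.3 [609.  -50.4 204.9] F [-7.   4.8  2.8] T [ 1.26  1.29 -0.01] g0.110
a-0.023 t46.7 [609.  -50.4 204.9] F [-10.3   5.9   6.3] T [ 1.32  1.96 -0.02] g0.111
a-0.028 t47.1 [609.1 -50.4 204.8] F [-14.2   6.7   7.1] T [ 1.35  2.63 -0.02] g0.114
```

View pics/top8.png

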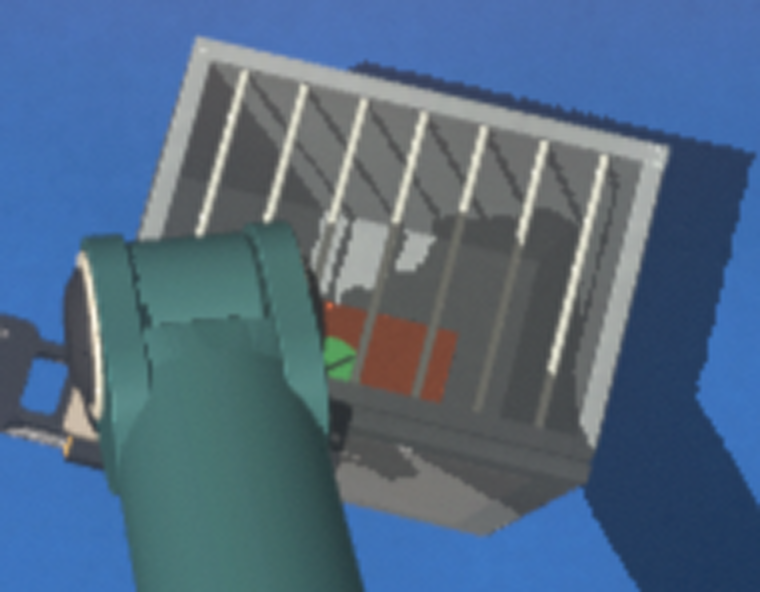

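```bash
python3 - <<'E'
from door import *
robot.servo_line([*handle(-.014),205],feed=20,rotation=drv(-.012)); st()
grip(1.0); s=st("rel")
robot.servo_line(s["tcp_pos"]+[0,0,180],feed=130); st("up")
robot.servo_line([430,150,400],feed=250); st()
for c in("top","scene"):
  im=viewer.read_camera(c); cv2.imwrite(f"pics/{c}9.png",im[:,:,::-1])
  cv2.imwrite(f"pics/{c}9c.png",cv2.resize(im[130:290,350:540,::-1],None,fx=4,fy=3.7,interpolation=cv2.INTER_CUBIC) if c=="top" else cv2.resize(im[220:470,210:430,::-1],None,fx=2.4,fy=2.4,interpolation=cv2.INTER_CUBIC))
E
```

```text
t47.5 [609.1 -50.4 204.9] F [-2.5  5.5  0.8] T [1.27 0.55 0.03] g0.116
rel t48.7 [611.  -50.5 205. ] F [0.8 0.5 0.1] T [ 0.06 -0.01 -0.  ] g1.000
up t50.2 [610.7 -50.5 384. ] F [-0.1  0.1  0.9] T [0.12 0.02 0.01] g1.000
 t51.5 [430.8 148.8 399.7] F [ 0.  -0.   0.9] T [ 0.02  0.04 -0.  ] g1.001
```

View pics/top9c.png

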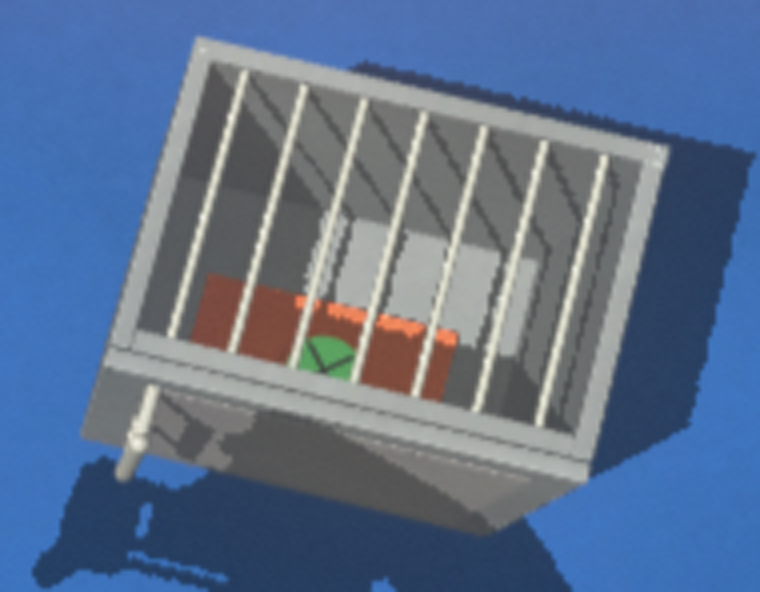

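View pics/scene9c.png

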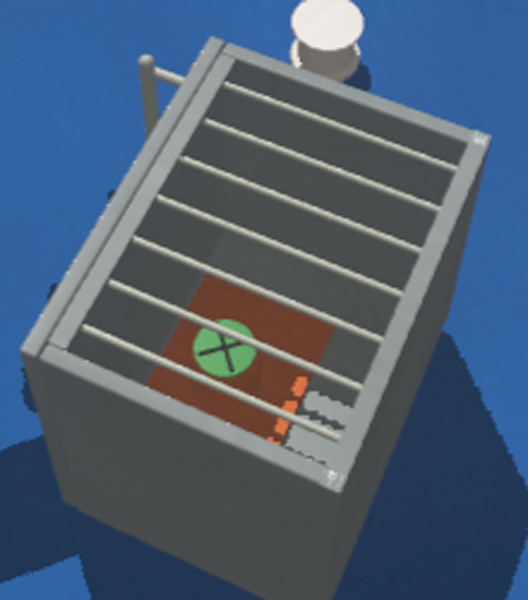

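View pics/top9.png

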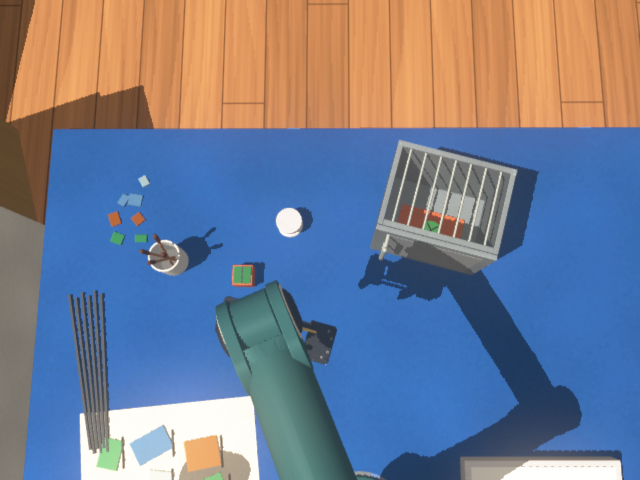

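The pictures show the door flush with the cabinet front: its top edge runs from (105,355) to (588,480) in the enlarged crop, the same as at the start. The mould stands on the slab with the glass in place, seen at (432,226) in the top view. The square mould at (242,275), the spool at (289,222) and the pot at (165,258) have not moved.

```bash
python3 - <<'E'
from door import *
robot.hold(.3); st()
robot.job_done()
E
```

```text
t51.9 [430.2 149.8 399.9] F [0.3 0.4 0.2] T [ 0.11  0.03 -0.03] g0.999
the job is handed in; nothing more can be done
```

I swung the door open to about 1.7 rad by its handle and set the round mould on the middle of the slab. I then pulled the door shut by the handle and handed the job in at about 52 s.

- **Carrying:** I held the mould from the side and carried it without tilting, in straight lines at 90 mm/s or less. I lowered it in small steps until the wrist force showed it touching the slab, at the expected height.
- **Placing:** The two cameras put the mould's centre at (684.6, -172.2) and (680.5, -174.0). The slab's middle, measured separately, is about (683, -174). The glass was still centred on the mould.
- **Door:** I pushed it until it met its stop; the force rose to about 15 N with no further movement. In the last picture it sits flush with the cabinet front, as at the start.
- **Other things:** The square mould, spool and brush pot are at the same pixels as at the start. The gripper was clear of everything at hand-in.

No check failed. My position estimates for the handle and slab differed by about 3–4 mm, within what the task allows for the cameras and networks.

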